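Hold a battery pack against its end cap for the fitter

ROBOT

A 6-joint arm with a two-finger parallel gripper is mounted at the origin on the work surface. World frame = base frame: x ahead of the robot, y to its left, z up, the work surface at z = 0. Lengths are in m, angles in rad, forces in N, time in s.
With the tool pointing down it reaches from about 0.375 to 0.975 m from the base axis. Payload 3.8 kg.
Tool frame: the origin (TCP) lies on the mounting face of the last link; the fingertips stand 173 mm ahead of it and the grasp point (between the pads) lies 155 mm ahead of it (arm.grip_point_offset is the distance from the TCP to the grasp point, in m); x points along the fingers, z is the direction in which the jaws open and shut, and the axes are right-handed (so a half turn about x gives the same grasp; the last joint's range is limited). The gripper opens to 85 mm and grips with 20 to 120 N. Pads are 22 mm wide; open, the fingers measure 114 mm over their backs; the gripper's body (76 mm by 85 mm) begins 54 mm behind the grasp point. The pads swing forward as they close: fully open they stand 13 mm farther back than shut.
Start: joints at [1.088, 0.264, 1.604, -0, 1.274, -0.037], TCP at [0.291, 0.609, 0.405] pointing down, gripper open.
Joint ranges: [-2.63, 2.63], [-0.94, 2.18], [0.31, 2.57], [-1.31, 4.45], [0, 2.66], [-2.55, 2.55]. Speed limits (rad/s): [2.57, 2.57, 3.14, 3.14, 3.14, 3.14].

INTERFACE

Orientations are given as a unit quaternion [w, x, y, z].
In Python, from station import monitor, vision, order, arm gives the robot as it stands.
- The arm moves only by the tool move_arm, never from a script. Its argument "plan" is a list of rows, each an object of numbers: "wx", "wy", "wz": the turn, a rotation vector about the world's x, y, z in rad; "x", "y", "z": the shift along the world's x, y, z in cm; "claw": the opening, from 0 (shut) to 1 (fully open). A call has 1 to 8 rows; each row is the pose to reach, as a shift and turn from the pose commanded when the call began; what a row does not reach only later rows make up. A row lasts 1/12 s, in which the tool goes at most 41.7 mm and 7.16 degrees, less where a joint would pass 70% of its speed; a pose out of reach is approached as far as the arm can. A call with a gripper value outside its range is refused whole. The fingers move at their own pace and stop on an object; "squeeze" is the grip in N (left out, the last holds). Time passes only in rows, so rows that repeat a pose let the fingers close. It gives the time, the measured TCP pose, the force and the opening at its end, in the units of the state.
- monitor.read_state(): the state, without advancing time (a new reading comes with each control period).
- vision.snapshot(name): name is "scene" or "top"; returns a dict with "image" (384x512x3 uint8, red, green, blue), "mtx" (3x3 intrinsics, pixels), "k1" (the pictures are not rectified: a ray, as slopes to the right and down, at radius r is drawn at 1 + k1 r^2 times it, then the intrinsics apply), "rvec" (rotation vector, rad) and "tvec" (3), from world to camera coordinates, as OpenCV has them. Camera axes: x right, y down, z forward; pixel columns grow to the right and rows downward; lengths in m; the calibration is good to about 2 mm. A picture is of the moment at which its call begins. There is no depth.
- order.hand_in(): hands the job in, once; it reports no verdict.
The state is a dict: "time_s": time; "joint_pos": joint angles; "dq": joint speeds; "effort": joint torques, N m; "eef_pos": TCP position; "orientation": TCP orientation; "force": force on the tool from outside, world axes, zero at the start; "torque": the same for the moment, N m; "width": opening from 0.0 (shut) to 1.0 (fully open).
Only numpy, scipy, OpenCV 4.12 (cv2) and the standard library are available. Lean on these libraries where they do the work, as an engineer would, in place of code of your own. Each camera call takes 0.05 s, during which the arm holds its last target.

TASK

Turn the pack-rebuilding turntable (it has a black knob) until it clicks into the notch that puts the fence on the far side, then set the grey battery pack flat between the rails of the nest with its open, copper-tabbed end towards the black end cap on the fence. Push the pack squarely against the sprung cap with a steady 10 N or so, never ramming it, and finish while still holding it pressed like that, so that the fitter on the far side can drive the screws through the fence. Leave the bell, the clock movement and the oven bulb where they are.

Things in the scene. Friction and masses are not known exactly. Their poses are not given: they have to be found in the camera images.
- turntable_base: Grey cast base of the turntable, bolted to the ledge, 168 mm across. Origin on the turning axis at ledge level; its x axis points to the far side, where the fence belongs (within 0.25 rad of straight away from the robot). A dark block with a sprung ball plunger stands at its +y side, out to 145 mm from the axis, 39 mm high.
- turntable (a joint): Angle of the round aluminium table (181 mm across, top 36 mm above the ledge), rad, anticlockwise from above, -0.45 to 1.75. 0 is the notch wanted: fence on the base's +x side, knob on its -x side; another notch is at 1.57. Starts between 0.7 and 1.3, stays where it is left; within 0.08 of a notch a sprung ball pulls it in. About 6 N at the knob gets in or out of a notch.
- turntable_knob (a point): Centre of the top face of the black turning knob, an upright cylinder 18 mm in diameter and 36 mm high on a lug at the table's edge, 105 mm from the turning axis. This point is 78.5 mm above the ledge; the lug's top is 34.5 mm above it, with a 12 mm steel neck between lug and knob. Turns with the table.
- nest (a point): On the nest's slick white floor (39.5 mm above the ledge), below the middle of the unpressed cap's face, 35 mm from the turning axis. Turns with the table: x to the fence (pressing direction), y left, z up. The floor reaches 94 mm back, between steel rails 58 mm apart inside, lips flared outward to 14 mm above the floor; fingertips stay above them. Fence: x = 25 to 33 mm, 84 mm wide, 46 mm high.
- end_cap: Black plastic end cap before the fence (12 mm thick, 54 mm wide, top 42 mm above the nest's floor), sliding on guide pins along x. Origin below the middle of its front face at the floor: at nest when unpressed; same axes. Its springs give 4 N at first touch and 1.5 N more per mm pushed in, and bottom at 8 mm (16 N): 10 N has it 4 mm in.
- pack: Grey camera battery pack, 90 mm long (x), 54 mm wide (y), 42 mm high, 0.25 to 0.4 kg, lying flat and loose on the ledge. Origin at the centre of its underside. Its +x end is the open end: black inset with two copper tabs folded over the top edge; four small green lamps mark the other end. To be gripped across its width from above.
- pack_open_end (a point): Centre of the open end face of the pack: 45 mm along +x from the pack's origin and 21 mm above its underside; axes as the pack.
- clock_movement: Bystander: black square clock movement, 56 x 56 x 16 mm, with a brass shaft upward from the middle (30 mm high in all). Origin at the centre of its underside.
- oven_bulb: Bystander: frosted tubular oven bulb lying on its side, 22 mm in diameter, 77 mm long with its brass screw base at +x. Origin under its middle.
- desk_bell: Bystander: chrome desk bell with a push button, 84 mm across, 56 mm high. Origin at the centre of its underside.
Not all that is in view belongs to the job. Leave any blue or red look-alike of the pack alone.

How it is judged:
On the way, in this order (a step that is already met when the one before it is completed fails the run):
1. the turntable rests in the notch with the fence on the far side (value of joint turntable between -0.035 and 0.035 rad), for 0.2 s.
2. the pack presses on the end cap with 5 to 15 N (contact force between pack and end_cap between 5 and 15 N), for 0.2 s.
At the end, for the whole second after the job is handed in: The turntable is in the notch with the fence on the far side (within 0.035 rad); the pack stands in the nest, its underside within 3 mm of the floor, within 3 mm of the middle and 0.06 rad of square, open end on the cap; the fingers hold it there at rest with 5 to 15 N between pack and cap (all of step 1 and all of step 2 and contact force between the fingers and pack above 1 N and x of pack_open_end in the frame of nest above 0 m and y of pack in the frame of nest between -0.003 and 0.003 m and z of pack in the frame of nest between -0.002 and 0.003 m and angle between the x axis of pack and the x axis of nest, either way round below 0.06 rad and angle between pack's own z axis and vertical below 0.05 rad and linear speed of pack below 0.01 m/s); the arm keeps its last pose, push and grip.
It fails at once if the cap was rammed with more than 22 N (contact force between pack and end_cap above 22 N).
It fails at once if the bell, clock movement or oven bulb was moved more than 20 mm (distance of any of desk_bell, clock_movement, oven_bulb from where it was at the start of the episode above 0.02 m).
It also fails if it takes over 61 s, if anything falls off the work surface, if the arm or the gripper's body presses on something with over 40 N, if the wrist force passes 120 N, or if a joint passes its speed limit or range.

## Working session

There is one attempt and no reset: what is moved stays moved. The work goes in short steps, Python scripts to look and compute and a tool call to move; the robot and the scene stay as the last step left them, time stands still between calls to the robot, and variables do not carry over. Pictures are saved under pics/ and viewed, and the job is handed in when it is done.

Besides the shell and the picture viewer there is one more tool, called after "Emit:" by a JSON object that holds its "fn" and its "kwargs". move_arm: Moves the arm, as the interface text tells. Its arguments: {"type":"object","properties":{"plan":{"type":"array"},"squeeze":{"type":"number"}},"required":["plan"]}

```bash
mkdir -p pics; cat > h.py <<'E'
import numpy as np, cv2, pickle
from station import monitor, vision, order, arm
def snap(n,tag):
    s=vision.snapshot(n); pickle.dump(s,open(f'pics/{tag}.pkl','wb'))
    cv2.imwrite(f'pics/{tag}.png',cv2.resize(s['image'][:,:,::-1],(768,576),interpolation=cv2.INTER_CUBIC)); return s
def ray(s,uv):
    uv=np.array(uv,float).reshape(-1,1,2)
    n=cv2.undistortPoints(uv,np.array(s['mtx']),np.array([s['k1'],0,0,0.]))[:,0]
    R=cv2.Rodrigues(np.array(s['rvec'],float))[0]; t=np.array(s['tvec'],float).ravel()
    d=np.c_[n,np.ones(len(n))]@R; return -R.T@t,d
def onz(s,uv,z):
    c,d=ray(s,uv); return c+d*((z-c[2])/d[:,2])[:,None]
def proj(s,P):
    return cv2.projectPoints(np.array(P,float).reshape(-1,1,3),np.array(s['rvec'],float),np.array(s['tvec'],float),np.array(s['mtx']),np.array([s['k1'],0,0,0.]))[0][:,0]
def load(tag): return pickle.load(open(f'pics/{tag}.pkl','rb'))
E
python3 - <<'E'
from h import *
for n in('scene','top'):
    s=snap(n,n+'0'); print(n,s['mtx'],s['k1'],ray(s,[[256,192]]))
print(monitor.read_state())
E
```

```text
scene [[412.73644992   0.         255.56445129]
 [  0.         412.73644992 193.98310821]
 [  0.           0.           1.        ]] -0.15403002104235566 (array([0.79260798, 0.53446366, 1.06742088]), array([[-0.25944471, -0.45147092, -0.85374859]]))
top [[443.26602813   0.         257.74295416]
 [  0.         443.26602813 185.98479202]
 [  0.           0.           1.        ]] -0.11666835040902332 (array([0.28573749, 0.00944883, 1.2331661 ]), array([[ 0.18272131,  0.00226536, -0.98326365]]))
{'time_s': 0.1, 'joint_pos': array([ 1.08806972e+00,  2.64652043e-01,  1.60528489e+00,  1.32157541e-05,
        1.27370159e+00, -3.69006421e-02]), 'dq': array([ 0.00070203, -0.00288409, -0.00051023, -0.00113197,  0.00116834,
        0.00056468]), 'effort': array([-3.06625980e-04, -5.16706717e+01, -3.68590844e+01, -1.22000074e-04,
        6.38405254e-03, -2.11193247e-05]), 'eef_pos': array([0.29090957, 0.60873061, 0.40347791]), 'orientation': array([ 0.59753702, -0.37745076,  0.59879289,  0.37673267]), 'force': array([-0.22010366, -0.53009427, -0.69556019]), 'torque': array([0.02964861, 0.01332743, 0.00694214]), 'width': 0.9972566249902736}
```

View pics/scene0.png

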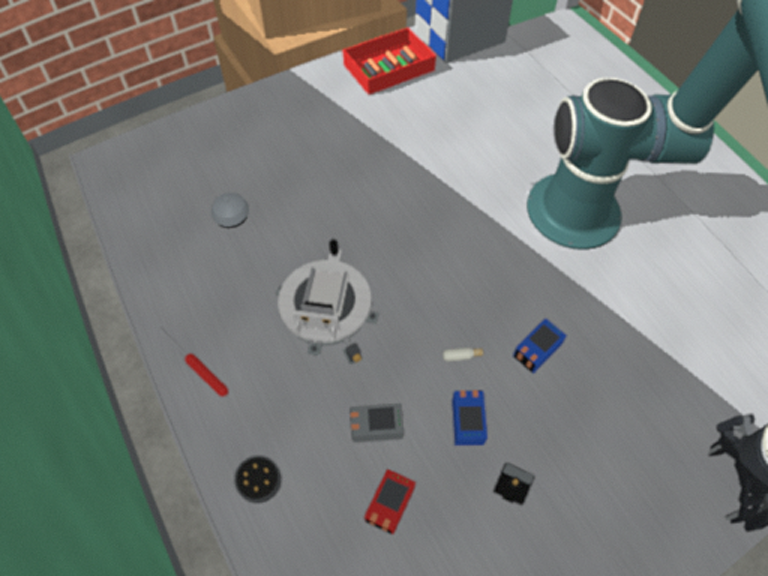

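View pics/top0.png

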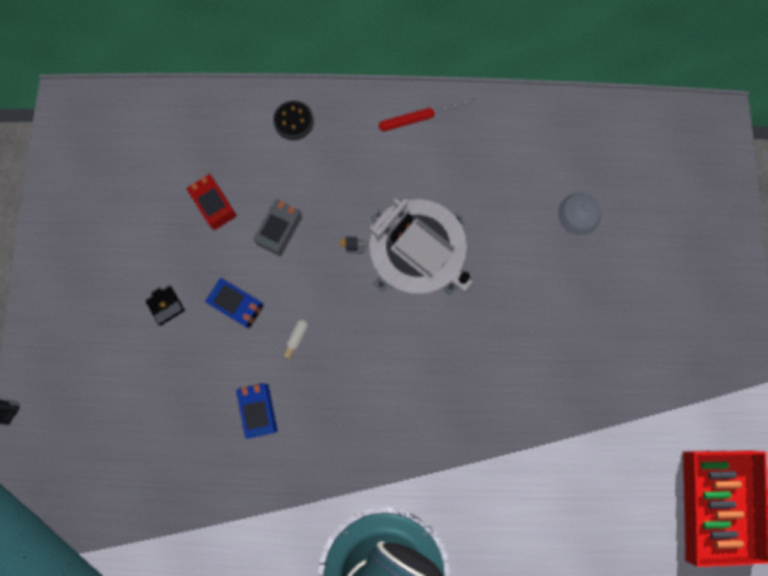

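The top view (zoomed ×1.5; up = +x, left = +y) shows:
- turntable near (418,246), knob near (464,280), fence upper-left near (390,217), plunger block at (352,244)
- grey pack at (278,227), with its copper tabs at about (287,208)

I'll measure these in crops next.

```bash
python3 - <<'E'
from h import *
a=load('top0')['image'][110:210,155:335]; cv2.imwrite('pics/c_top.png',cv2.resize(a[:,:,::-1],None,fx=4.4,fy=4.4,interpolation=cv2.INTER_CUBIC))
a=load('scene0')['image'][150:305,170:300]; cv2.imwrite('pics/c_sc.png',cv2.resize(a[:,:,::-1],None,fx=3.8,fy=3.8,interpolation=cv2.INTER_CUBIC))
# triangulate rough
t=load('top0');s=load('scene0')
def tri(u,v):
    c1,d1=ray(t,[u]);c2,d2=ray(s,[v]);d1=d1[0];d2=d2[0]
    k=np.linalg.lstsq(np.c_[d1,-d2],c2-c1,rcond=None)[0]
    p=c1+d1*k[0];q=c2+d2*k[1];return (p+q)/2,np.linalg.norm(p-q)
print('knob',tri([464/1.5,278/1.5],[334/1.5,244/1.5]))
print('pack',tri([278/1.5,227/1.5],[381/1.5,418/1.5]))
print('bell',tri([580/1.5,213/1.5],[230/1.5,208/1.5]))
print('clockshaft',tri([163/1.5,303/1.5],[515/1.5,481/1.5]))
E
```

```text
knob (array([ 0.52415497, -0.13107262,  0.06810147]), np.float64(0.0010356679096134832))
pack (array([0.61715588, 0.21498849, 0.03674496]), np.float64(0.00593986370411972))
bell (array([ 0.66543648, -0.36039936,  0.0226175 ]), np.float64(0.0003775040291626175))
clockshaft (array([0.47202862, 0.42417324, 0.02273785]), np.float64(0.001281726045239679))
```

View pics/c_top.png

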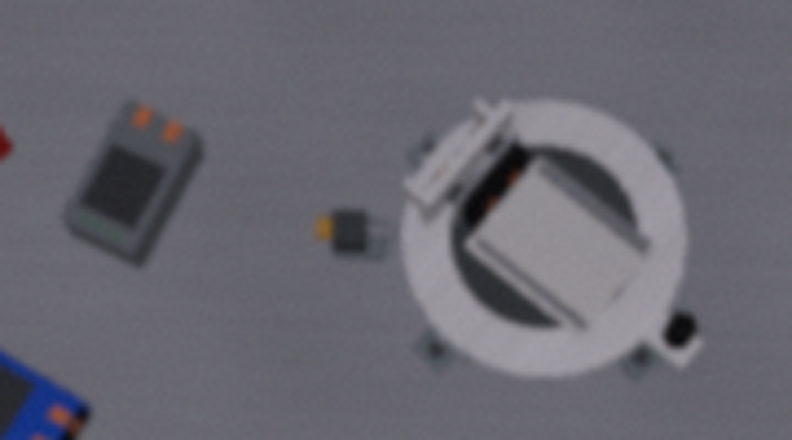

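View pics/c_sc.png

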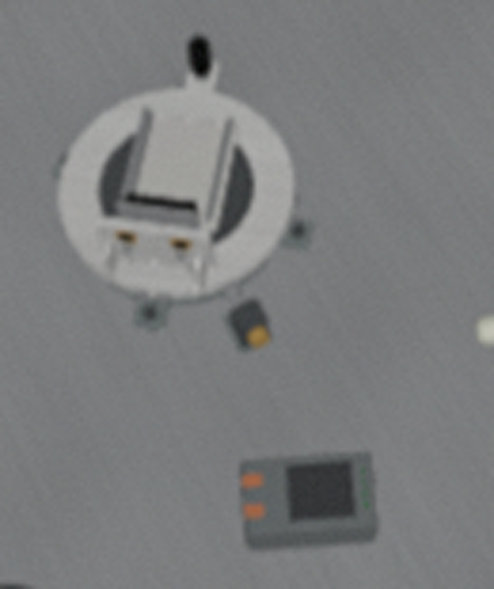

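```bash
cat >> h.py <<'E'
from scipy.optimize import least_squares
def table(s,c0,show=None):
    g=cv2.cvtColor(s['image'],cv2.COLOR_RGB2GRAY).astype(np.float32)
    # radial edges around c0: strongest bright->dark step near r=.0905
    rr=np.linspace(.075,.105,61); pts=[]
    for a in np.linspace(0,2*np.pi,120,endpoint=False):
        P=np.c_[c0[0]+rr*np.cos(a),c0[1]+rr*np.sin(a),np.full(61,.036)]
        uv=proj(s,P).astype(np.float32)
        v=cv2.remap(g,uv[:,0][None],uv[:,1][None],cv2.INTER_LINEAR)[0]
        v=cv2.GaussianBlur(v[None],(9,1),0)[0]
        d=np.diff(v); k=np.argmin(d)
        if -d[k]>1: pts.append(P[k,:2])
    pts=np.array(pts)
    f=least_squares(lambda q:np.hypot(pts[:,0]-q[0],pts[:,1]-q[1])-q[2],[*c0[:2],.09],loss='soft_l1',f_scale=.001)
    return f.x,len(pts)
def packtop(s,box):
    u0,v0,u1,v1=box
    return s['image'][v0:v1,u0:u1]
def tri(t,u,s,v):
    c1,d1=ray(t,[u]);c2,d2=ray(s,[v]);d1=d1[0];d2=d2[0]
    k=np.linalg.lstsq(np.c_[d1,-d2],c2-c1,rcond=None)[0]
    p=c1+d1*k[0];q=c2+d2*k[1];return (p+q)/2,np.linalg.norm(p-q)
E
python3 - <<'E'
from h import *
t=load('top0');s=load('scene0')
T=lambda x,y:[155+(x+.5)/4.4-.5,110+(y+.5)/4.4-.5]
S=lambda x,y:[170+(x+.5)/3.8-.5,150+(y+.5)/3.8-.5]
c=onz(t,[T(545,238)],.036)[0]
for im in(t,s):
    q=c
    for _ in range(3): q,n=table(im,q); 
    print('table',q,n)
print('knob tri',tri(t,T(681,327),s,S(200,43)))
print('knob top', onz(t,[T(681,325)],.0785),onz(s,[S(200,42)],.0785))
print('plunger',onz(t,[T(350,230)],.039), onz(s,[S(248,318)],.039))
# pack top corners
pt=onz(t,[T(130,99),T(203,137),T(138,257),T(66,213)],.042); print('pack top cam',pt,pt.mean(0))
ps=onz(s,[S(240,461),S(372,452),S(376,533),S(246,541)],.042); print('pack scene',ps,ps.mean(0))
# dark screen corners
for p in (pt,ps): print([np.linalg.norm(p[i]-p[(i+1)%4]) for i in range(4)])
# tabs by orange mask and screen by darkness
for im,n,(u0,v0,u1,v1) in((t,'t',(168,130,204,172)),(s,'s',(230,265,272,296))):
    I=im['image'].astype(int); m=np.zeros(I.shape[:2],bool); m[v0:v1,u0:u1]=1
    o=m&(I[:,:,0]-I[:,:,2]>35); d=m&(I.sum(2)<165)
    for nm,k in(('tabs',o),('screen',d)):
        v,u=np.nonzero(k)
        if len(u): print(n,nm,len(u),onz(im,[[u.mean(),v.mean()]],.042))
E
```

```text
table [ 0.59096753 -0.04772214  0.09013114] 120
table [ 0.59210115 -0.04761539  0.09091159] 120
knob tri (array([ 0.5255144 , -0.12973976,  0.07947144]), np.float64(0.0007050221779413159))
knob top [[ 0.52667692 -0.12962372  0.0785    ]] [[ 0.52505408 -0.13152155  0.0785    ]]
plunger [[0.59131105 0.0748161  0.039     ]] [[0.59667517 0.07781065 0.039     ]]
pack top cam [[0.67404672 0.21869462 0.042     ]
 [0.6495896  0.17044695 0.042     ]
 [0.57006444 0.20761118 0.042     ]
 [0.59770447 0.25507537 0.042     ]] [0.62285131 0.21295703 0.042     ]
pack scene [[0.65387114 0.17282234 0.042     ]
 [0.57130708 0.21204162 0.042     ]
 [0.59841429 0.26360196 0.042     ]
 [0.67738905 0.22526098 0.042     ]] [0.62524539 0.21843173 0.042     ]
[np.float64(0.05409240406450339), np.float64(0.08778058084854311), np.float64(0.054925591824667705), np.float64(0.08456771519604322)]
[np.float64(0.09140555267609464), np.float64(0.05825177296062748), np.float64(0.0877897617389775), np.float64(0.05747089298884276)]
t tabs 27 [[0.65726465 0.20044811 0.042     ]]
t screen 192 [[0.61629492 0.21965514 0.042     ]]
s tabs 30 [[0.65796325 0.19902493 0.042     ]]
s screen 111 [[0.61752761 0.21793534 0.042     ]]
```

```bash
cat >> h.py <<'E'
from scipy.spatial.transform import Rotation as R_
def pose():
    st=monitor.read_state(); q=np.array(st['orientation']); M=R_.from_quat(q[[1,2,3,0]]).as_matrix()
    return st,M
def rep():
    st,M=pose(); print('t',round(st['time_s'],2),'tcp',np.round(st['eef_pos'],4),'xax',np.round(M[:,0],3),'jawyaw',round(np.degrees(np.arctan2(M[1,2],M[0,2])),2),'F',np.round(st['force'],1),'w',round(st['width'],3))
E
python3 - <<'E'
from h import *
rep()
print([ (a,getattr(arm,a)) for a in dir(arm) if not a.startswith('_')])
t=load('top0');s=load('scene0')
T=lambda x,y:[155+(x+.5)/4.4-.5,110+(y+.5)/4.4-.5]
print(onz(t,[T(435,349),T(640,359),T(667,156),T(427,150)],.008)-[.5915,-.0477,0])
E
```

```text
t 0.1 tcp [0.2909 0.6087 0.4035] xax [-0.001 -0.002 -1.   ] jawyaw 64.46 F [-0.2 -0.5 -0.7] w 0.997
[('Unreachable', <class 'station.Unreachable'>), ('grip_point_offset', 0.1547)]
[[-0.06947113  0.06727116  0.008     ]
 [-0.07295602 -0.0640644   0.008     ]
 [ 0.06267524 -0.08145863  0.008     ]
 [ 0.06285107  0.07568545  0.008     ]]
```

Emit:
{"fn": "move_arm", "kwargs": {"plan": [{"x": 5.9,"y": -18.5,"z": -2,"wz": -0.45,"claw": 1},{"x": 11.7,"y": -37,"z": -5,"wz": -0.9,"claw": 1},{"x": 11.7,"y": -37,"z": -5,"wz": -0.9,"claw": 1},{"x": 11.7,"y": -37,"z": -5,"wz": -0.9,"claw": 1},{"x": 11.7,"y": -37,"z": -5,"wz": -0.9,"claw": 1},{"x": 11.7,"y": -37,"z": -5,"wz": -0.9,"claw": 1},{"x": 11.7,"y": -37,"z": -5,"wz": -0.9,"claw": 1},{"x": 11.7,"y": -37,"z": -5,"wz": -0.9,"claw": 1}]}}

```text
validation failed for argument at $.pl...
```

Emit:
{"fn": "move_arm", "kwargs": {"plan": [{"x": 11.8,"y": -37,"z": -5,"wz": -0.9,"claw": 1},{"x": 11.8,"y": -37,"z": -5,"wz": -0.9,"claw": 1},{"x": 11.8,"y": -37,"z": -5,"wz": -0.9,"claw": 1},{"x": 11.8,"y": -37,"z": -5,"wz": -0.9,"claw": 1},{"x": 11.8,"y": -37,"z": -5,"wz": -0.9,"claw": 1},{"x": 11.8,"y": -37,"z": -5,"wz": -0.9,"claw": 1},{"x": 11.8,"y": -37,"z": -5,"wz": -0.9,"claw": 1},{"x": 11.8,"y": -37,"z": -5,"wz": -0.9,"claw": 1}]}}

```text
validation failed for argument at $.pl...
```

```bash
python3 -c "
from h import *
rep()"
```

```text
t 0.1 tcp [0.2909 0.6087 0.4035] xax [-0.001 -0.002 -1.   ] jawyaw 64.46 F [-0.2 -0.5 -0.7] w 0.997
```

Emit:
{"fn": "move_arm", "kwargs": {"plan": [{"wx": 0,"wy": 0,"wz": -0.45,"x": 5.9,"y": -18.5,"z": -2,"claw": 1},{"wx": 0,"wy": 0,"wz": -0.9,"x": 11.7,"y": -37,"z": -5,"claw": 1},{"wx": 0,"wy": 0,"wz": -0.9,"x": 11.7,"y": -37,"z": -5,"claw": 1},{"wx": 0,"wy": 0,"wz": -0.9,"x": 11.7,"y": -37,"z": -5,"claw": 1},{"wx": 0,"wy": 0,"wz": -0.9,"x": 11.7,"y": -37,"z": -5,"claw": 1},{"wx": 0,"wy": 0,"wz": -0.9,"x": 11.7,"y": -37,"z": -5,"claw": 1},{"wx": 0,"wy": 0,"wz": -0.9,"x": 11.7,"y": -37,"z": -5,"claw": 1},{"wx": 0,"wy": 0,"wz": -0.9,"x": 11.7,"y": -37,"z": -5,"claw": 1}]}}

```text
time_s: 0.77
eef_pos: [0.3906, 0.2918, 0.3616]
orientation: [0.703, -0.078, 0.703, 0.078]
force: [1.5, -0.5, -0.3]
width: 0.998
```

Emit:
{"fn": "move_arm", "kwargs": {"plan": [{"wx": 0,"wy": 0,"wz": -0.9,"x": 13.0,"y": -41,"z": -6,"claw": 1},{"wx": 0,"wy": 0,"wz": -0.9,"x": 13.0,"y": -41,"z": -6,"claw": 1},{"wx": 0,"wy": 0,"wz": -0.9,"x": 13.0,"y": -41,"z": -6,"claw": 1},{"wx": 0,"wy": 0,"wz": -0.9,"x": 13.0,"y": -41,"z": -6,"claw": 1},{"wx": 0,"wy": 0,"wz": -0.9,"x": 13.0,"y": -41,"z": -6,"claw": 1},{"wx": 0,"wy": 0,"wz": -0.9,"x": 13.0,"y": -41,"z": -6,"claw": 1},{"wx": 0,"wy": 0,"wz": -0.9,"x": 13.0,"y": -41,"z": -6,"claw": 1},{"wx": 0,"wy": 0,"wz": -0.9,"x": 13.0,"y": -41,"z": -6,"claw": 1}]}}

```text
time_s: 1.43
eef_pos: [0.4904, -0.0229, 0.3158]
orientation: [0.666, 0.236, 0.667, -0.236]
force: [0.3, 0.4, 0.9]
width: 1.003
```

Emit:
{"fn": "move_arm", "kwargs": {"plan": [{"wx": 0,"wy": 0,"wz": 0,"x": 0,"y": 0,"z": 0,"claw": 1},{"wx": 0,"wy": 0,"wz": 0,"x": 0,"y": 0,"z": 0,"claw": 1}]}}

```text
time_s: 1.6
eef_pos: [0.4905, -0.023, 0.3154]
orientation: [0.666, 0.236, 0.667, -0.236]
force: [0.2, 0.3, -0.0]
width: 0.998
```

```bash
python3 -c "
from h import *
rep()"
```

```text
t 1.6 tcp [ 0.4905 -0.023   0.3154] xax [-0.002  0.    -1.   ] jawyaw -38.93 F [ 0.2  0.3 -0. ] w 0.998
```

Emit:
{"fn": "move_arm", "kwargs": {"plan": [{"wx": 0,"wy": 0,"wz": 0,"x": 3.55,"y": -10.8,"z": 0,"claw": 0.7},{"wx": 0,"wy": 0,"wz": 0,"x": 3.55,"y": -10.8,"z": 0,"claw": 0.7},{"wx": 0,"wy": 0,"wz": 0,"x": 3.55,"y": -10.8,"z": 0,"claw": 0.7},{"wx": 0,"wy": 0,"wz": 0,"x": 3.55,"y": -10.8,"z": -3,"claw": 0.7},{"wx": 0,"wy": 0,"wz": 0,"x": 3.55,"y": -10.8,"z": -6,"claw": 0.7},{"wx": 0,"wy": 0,"wz": 0,"x": 3.55,"y": -10.8,"z": -8.5,"claw": 0.7},{"wx": 0,"wy": 0,"wz": 0,"x": 3.55,"y": -10.8,"z": -9.8,"claw": 0.7},{"wx": 0,"wy": 0,"wz": 0,"x": 3.55,"y": -10.8,"z": -9.8,"claw": 0.7}]}}

```text
time_s: 2.27
eef_pos: [0.5237, -0.1266, 0.2142]
orientation: [0.664, 0.233, 0.67, -0.233]
force: [-1.1, 0.3, -0.3]
width: 0.696
```

```bash
python3 -c "
from h import *
rep()
snap('scene','s1');snap('top','t1')
a=load('s1')['image'][100:260,150:310]; cv2.imwrite('pics/c_s1.png',cv2.resize(a[:,:,::-1],None,fx=3.7,fy=3.7))"
```

```text
t 2.27 tcp [ 0.5237 -0.1266  0.2142] xax [-0.008  0.003 -1.   ] jawyaw -38.56 F [-1.1  0.3 -0.3] w 0.696
```

View pics/c_s1.png

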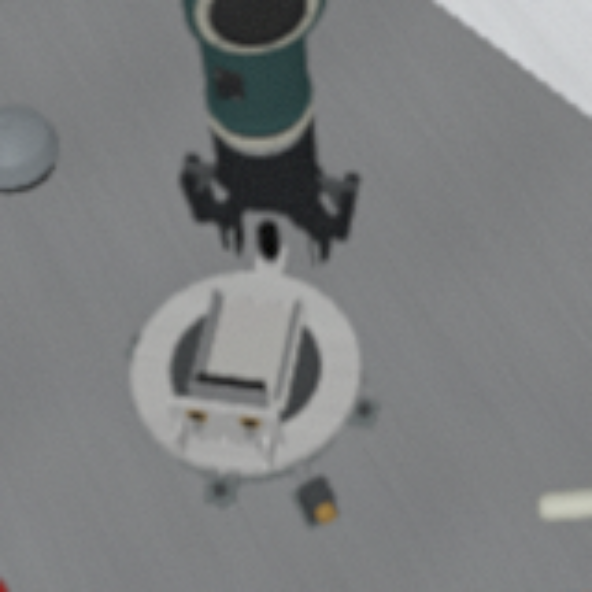

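Emit:
{"fn": "move_arm", "kwargs": {"plan": [{"wx": 0,"wy": 0,"wz": 0,"x": 0,"y": -0.1,"z": 0.1,"claw": 0.7},{"wx": 0,"wy": 0,"wz": 0,"x": 0,"y": -0.1,"z": 0.1,"claw": 0.4},{"wx": 0,"wy": 0,"wz": 0,"x": 0,"y": -0.1,"z": 0.1,"claw": 0.15},{"wx": 0,"wy": 0,"wz": 0,"x": 0,"y": -0.1,"z": 0.1,"claw": 0.15},{"wx": 0,"wy": 0,"wz": 0,"x": 0,"y": -0.1,"z": 0.1,"claw": 0.15},{"wx": 0,"wy": 0,"wz": 0,"x": 0,"y": -0.1,"z": 0.1,"claw": 0.15},{"wx": 0,"wy": 0,"wz": 0,"x": 0,"y": -0.1,"z": 0.1,"claw": 0.15},{"wx": 0,"wy": 0,"wz": 0,"x": 0,"y": -0.1,"z": 0.1,"claw": 0.15}], "squeeze": 30}}

```text
time_s: 3.03
eef_pos: [0.5267, -0.1301, 0.2205]
orientation: [0.668, 0.234, 0.666, -0.234]
force: [-0.4, 1.0, 6.9]
width: 0.202
```

```bash
python3 -c "
from h import *
rep()"
```

```text
t 3.03 tcp [ 0.5267 -0.1301  0.2205] xax [ 0.002 -0.    -1.   ] jawyaw -38.69 F [-0.4  1.   6.9] w 0.202
```

Emit:
{"fn": "move_arm", "kwargs": {"plan": [{"wx": 0,"wy": 0,"wz": 0,"x": 0,"y": 0,"z": 0.4,"claw": 0.15},{"wx": 0,"wy": 0,"wz": -0.105,"x": -0.86,"y": 0.69,"z": 0.4,"claw": 0.15},{"wx": 0,"wy": 0,"wz": -0.209,"x": -1.61,"y": 1.5,"z": 0.4,"claw": 0.15},{"wx": 0,"wy": 0,"wz": -0.314,"x": -2.27,"y": 2.37,"z": 0.4,"claw": 0.15},{"wx": 0,"wy": 0,"wz": -0.419,"x": -2.83,"y": 3.32,"z": 0.4,"claw": 0.15},{"wx": 0,"wy": 0,"wz": -0.524,"x": -3.29,"y": 4.31,"z": 0.4,"claw": 0.15},{"wx": 0,"wy": 0,"wz": -0.628,"x": -3.65,"y": 5.35,"z": 0.4,"claw": 0.15},{"wx": 0,"wy": 0,"wz": -0.733,"x": -3.89,"y": 6.42,"z": 0.4,"claw": 0.15}]}}

```text
time_s: 3.7
eef_pos: [0.4881, -0.0647, 0.2209]
orientation: [0.539, 0.461, 0.536, -0.458]
force: [19.5, -4.3, -29.8]
width: 0.196
```

```bash
python3 -c "
from h import *
rep()"
```

```text
t 3.7 tcp [ 0.4881 -0.0647  0.2209] xax [ 0.006  0.001 -1.   ] jawyaw -81.03 F [ 19.5  -4.3 -29.8] w 0.196
```

Emit:
{"fn": "move_arm", "kwargs": {"plan": [{"wx": 0,"wy": 0,"wz": 0,"x": 0.2,"y": 0,"z": -0.3,"claw": 0.15},{"wx": 0,"wy": 0,"wz": -0.07,"x": 0.1,"y": 0.7,"z": -0.3,"claw": 0.15},{"wx": 0,"wy": 0,"wz": -0.13,"x": 0.05,"y": 1.4,"z": -0.3,"claw": 0.15},{"wx": 0,"wy": 0,"wz": -0.19,"x": 0.05,"y": 2.0,"z": -0.3,"claw": 0.15},{"wx": 0,"wy": 0,"wz": -0.19,"x": 0.05,"y": 2.0,"z": -0.3,"claw": 0.15},{"wx": 0,"wy": 0,"wz": -0.19,"x": 0.05,"y": 2.0,"z": -0.3,"claw": 0.15}]}}

```text
time_s: 4.2
eef_pos: [0.4879, -0.046, 0.2206]
orientation: [-0.494, -0.506, -0.493, 0.506]
force: [0.6, -3.2, 1.3]
width: 0.198
```

```bash
python3 -c "
from h import *
rep()
snap('scene','s2');snap('top','t2')
a=load('s2')['image'][100:260,150:310]; a=cv2.resize(a[:,:,::-1],None,fx=2.5,fy=2.5)
b=load('t2')['image'][110:210,200:360];b=cv2.resize(b[:,:,::-1],(400,250))
cv2.imwrite('pics/c_2.png',np.hstack([a,np.vstack([b,np.zeros((150,400,3),np.uint8)])]))"
```

```text
t 4.2 tcp [ 0.4879 -0.046   0.2206] xax [ 0.001 -0.001 -1.   ] jawyaw -91.39 F [ 0.6 -3.2  1.3] w 0.198
```

View pics/c_2.png

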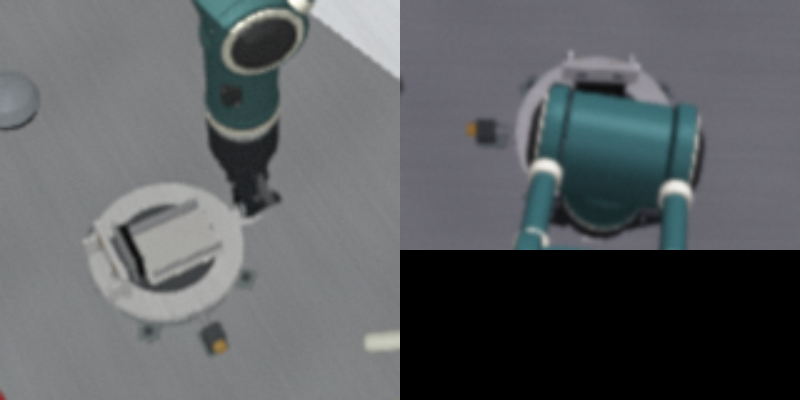

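The fence is now on the far side in both views. I'll release the knob and let the ball centre the table.

Emit:
{"fn": "move_arm", "kwargs": {"plan": [{"wx": 0,"wy": 0,"wz": 0,"x": 0,"y": 0,"z": 0,"claw": 0.4},{"wx": 0,"wy": 0,"wz": 0,"x": 0,"y": 0,"z": 0,"claw": 0.6},{"wx": 0,"wy": 0,"wz": 0,"x": 0,"y": 0,"z": 0.3,"claw": 0.8},{"wx": 0,"wy": 0,"wz": 0,"x": 0,"y": 0,"z": 3,"claw": 1},{"wx": 0,"wy": 0,"wz": 0,"x": 0,"y": 0,"z": 6,"claw": 1},{"wx": 0,"wy": 0,"wz": 0,"x": 0,"y": 0,"z": 10,"claw": 1},{"wx": 0,"wy": 0,"wz": 0.1,"x": 0,"y": 4,"z": 12,"claw": 1},{"wx": 0,"wy": 0,"wz": 0.2,"x": 0,"y": 8,"z": 12,"claw": 1}]}}

```text
time_s: 4.97
eef_pos: [0.4898, 0.0323, 0.3462]
orientation: [0.544, 0.457, 0.538, -0.453]
force: [1.5, 1.0, -0.1]
width: 1.0
```

Emit:
{"fn": "move_arm", "kwargs": {"plan": [{"wx": 0,"wy": 0,"wz": 0.9,"x": -5,"y": 20,"z": 3,"claw": 1},{"wx": 0,"wy": 0,"wz": 0.9,"x": -5,"y": 20,"z": 3,"claw": 1},{"wx": 0,"wy": 0,"wz": 0.9,"x": -5,"y": 20,"z": 3,"claw": 1},{"wx": 0,"wy": 0,"wz": 0.9,"x": -5,"y": 20,"z": 3,"claw": 1},{"wx": 0,"wy": 0,"wz": 0.9,"x": -5,"y": 20,"z": 3,"claw": 1},{"wx": 0,"wy": 0,"wz": 0.9,"x": -5,"y": 20,"z": 3,"claw": 1},{"wx": 0,"wy": 0,"wz": 0.9,"x": -5,"y": 20,"z": 3,"claw": 1},{"wx": 0,"wy": 0,"wz": 0.9,"x": -5,"y": 20,"z": 3,"claw": 1}]}}

```text
time_s: 5.63
eef_pos: [0.4369, 0.2343, 0.3702]
orientation: [0.686, 0.172, 0.686, -0.172]
force: [0.4, 0.8, -0.4]
width: 0.997
```

```bash
python3 -c "
from h import *
rep()
snap('scene','s3');snap('top','t3')
a=load('t3')['image'][110:210,155:335]; cv2.imwrite('pics/c_t3.png',cv2.resize(a[:,:,::-1],None,fx=4.4,fy=4.4,interpolation=cv2.INTER_CUBIC))
a=load('s3')['image'][150:305,170:300]; cv2.imwrite('pics/c_s3.png',cv2.resize(a[:,:,::-1],None,fx=3.8,fy=3.8,interpolation=cv2.INTER_CUBIC))
"
```

```text
t 5.63 tcp [0.4369 0.2343 0.3702] xax [-0.001  0.    -1.   ] jawyaw -28.16 F [ 0.4  0.8 -0.4] w 0.997
```

View pics/c_t3.png

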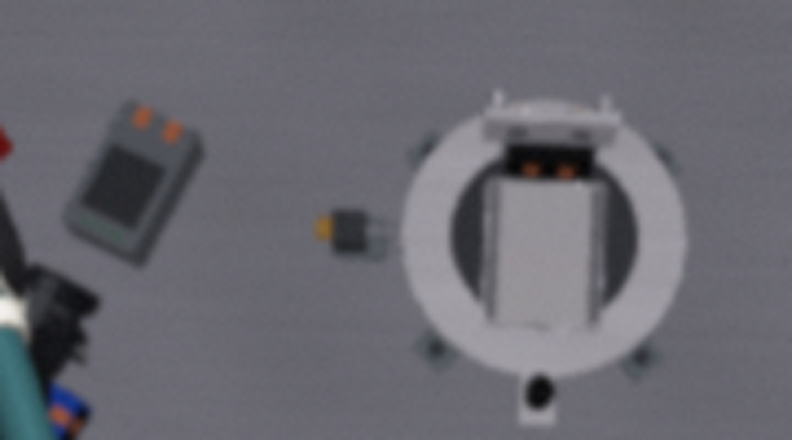

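View pics/c_s3.png

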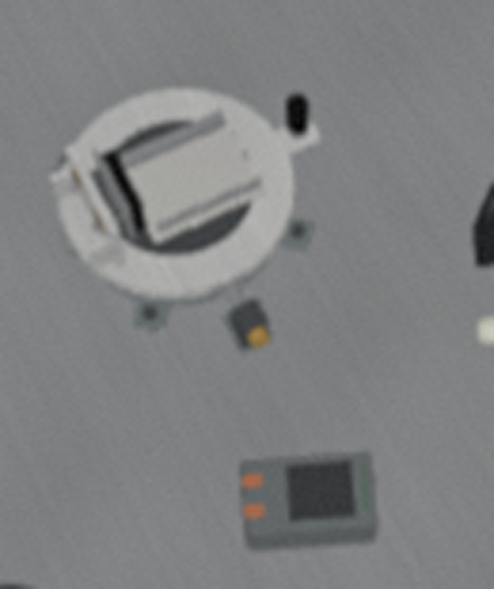

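```bash
python3 - <<'E'
from h import *
t=load('t3');s=load('s3')
T=lambda x,y:[155+(x+.5)/4.4-.5,110+(y+.5)/4.4-.5]
S=lambda x,y:[170+(x+.5)/3.8-.5,150+(y+.5)/3.8-.5]
cs=[]
for im in(t,s):
    q=np.array([.5915,-.0477])
    for _ in range(3): q,n=table(im,q)
    print('table',q); cs.append(q[:2])
# knob: dark blob centroid; dark region includes side. use both: centroid of blob ~ mid-height
def dark(im,box):
    u0,v0,u1,v1=box; g=im['image'][v0:v1,u0:u1].astype(int).sum(2); w=np.clip(330-g,0,None)*(g<240)
    v,u=np.mgrid[v0:v1,u0:u1]; print('n',(w>0).sum(),end=' ');return [(u*w).sum()/w.sum(),(v*w).sum()/w.sum()]
bt=[int(x) for x in T(515,370)]+[int(x) for x in T(565,412)]
bs=[int(x) for x in S(280,88)]+[int(x) for x in S(315,138)]
kt=dark(t,bt);ks=dark(s,bs);k,e=tri(t,kt,s,ks);print('knob',k,e)
for c in cs+[np.mean(cs,0)]:
    d=c-k[:2]; print('r',np.hypot(*d),'nest yaw deg',np.degrees(np.arctan2(d[1],d[0])))
F=onz(t,[T(484,113),T(618,118),T(484,135),T(618,140)],.0855);print('fence',F)
print('edges yaw', [np.degrees(np.arctan2(-(F[j,0]-F[i,0]),(F[j,1]-F[i,1]))) for i,j in((1,0),(3,2))],np.linalg.norm(F[1]-F[0]))
# white floor edges: for rows along floor, find gray transitions in top view
print('cap top',onz(t,[T(507,148),T(592,150),T(505,177),T(590,179)],.0815))
E
```

```text
table [ 0.59094722 -0.04767978  0.09006145]
table [ 0.59211603 -0.04761848  0.09089169]
n 36 n 52 knob [ 0.48651379 -0.04568737  0.06225079] 0.000960577310746171
r 0.10445242793894409 nest yaw deg -1.0929672457208066
r 0.10561989212438434 nest yaw deg -1.047629541494281
r 0.10503615181095635 nest yaw deg -1.0701724128293995
fence [[ 0.65558065 -0.00764441  0.0855    ]
 [ 0.65444902 -0.09018856  0.0855    ]
 [ 0.64145362 -0.00790782  0.0855    ]
 [ 0.64031658 -0.09023799  0.0855    ]]
edges yaw [np.float64(-0.7854402653171865), np.float64(-0.7912475083605874)] 0.08255190791633027
cap top [[ 0.6346968  -0.0222642   0.0815    ]
 [ 0.63472113 -0.07458577  0.0815    ]
 [ 0.61615246 -0.02133779  0.0815    ]
 [ 0.61616591 -0.07348271  0.0815    ]]
```

Emit:
{"fn": "move_arm", "kwargs": {"plan": [{"wx": 0,"wy": 0,"wz": 0.8,"x": 18.6,"y": -1.9,"z": -7,"claw": 1},{"wx": 0,"wy": 0,"wz": 0.8,"x": 18.6,"y": -1.9,"z": -7,"claw": 1},{"wx": 0,"wy": 0,"wz": 0.8,"x": 18.6,"y": -1.9,"z": -7,"claw": 1},{"wx": 0,"wy": 0,"wz": 0.8,"x": 18.6,"y": -1.9,"z": -7,"claw": 1},{"wx": 0,"wy": 0,"wz": 0.8,"x": 18.6,"y": -1.9,"z": -7,"claw": 1},{"wx": 0,"wy": 0,"wz": 0.8,"x": 18.6,"y": -1.9,"z": -7,"claw": 1},{"wx": 0,"wy": 0,"wz": 0.8,"x": 18.6,"y": -1.9,"z": -7,"claw": 1},{"wx": 0,"wy": 0,"wz": 0.8,"x": 18.6,"y": -1.9,"z": -7,"claw": 1}]}}

```text
time_s: 6.4
eef_pos: [0.6244, 0.2127, 0.2986]
orientation: [0.698, -0.105, 0.7, 0.105]
force: [-0.6, 0.0, 0.3]
width: 1.002
```

Emit:
{"fn": "move_arm", "kwargs": {"plan": [{"wx": 0,"wy": 0,"wz": 0.826,"x": 0,"y": 0,"z": 0,"claw": 1},{"wx": 0,"wy": 0,"wz": 0.826,"x": 0,"y": 0,"z": 0,"claw": 1},{"wx": 0,"wy": 0,"wz": 0.826,"x": 0,"y": 0,"z": 0,"claw": 1},{"wx": 0,"wy": 0,"wz": 0.826,"x": 0,"y": 0,"z": 0,"claw": 1},{"wx": 0,"wy": 0,"wz": 0.826,"x": 0,"y": 0,"z": 0,"claw": 1},{"wx": 0,"wy": 0,"wz": 0.826,"x": 0,"y": 0,"z": 0,"claw": 1},{"wx": 0,"wy": 0,"wz": 0.826,"x": 0,"y": 0,"z": 0,"claw": 1},{"wx": 0,"wy": 0,"wz": 0.826,"x": 0,"y": 0,"z": 0,"claw": 1}]}}

```text
time_s: 7.07
eef_pos: [0.6234, 0.2136, 0.3005]
orientation: [0.598, -0.377, 0.598, 0.377]
force: [0.4, 0.9, -0.5]
width: 1.0
```

```bash
python3 -c "
from h import *
rep()
"
```

```text
t 7.07 tcp [0.6234 0.2136 0.3005] xax [ 0.  0. -1.] jawyaw 64.48 F [ 0.4  0.9 -0.5] w 1.0
```

Emit:
{"fn": "move_arm", "kwargs": {"plan": [{"wx": 0,"wy": 0,"wz": 0,"x": 0,"y": 0.1,"z": -3,"claw": 1},{"wx": 0,"wy": 0,"wz": 0,"x": 0,"y": 0.1,"z": -6,"claw": 1},{"wx": 0,"wy": 0,"wz": 0,"x": 0,"y": 0.1,"z": -8.5,"claw": 1},{"wx": 0,"wy": 0,"wz": 0,"x": 0,"y": 0.1,"z": -9.8,"claw": 1},{"wx": 0,"wy": 0,"wz": 0,"x": 0,"y": 0.1,"z": -9.8,"claw": 1},{"wx": 0,"wy": 0,"wz": 0,"x": 0,"y": 0.1,"z": -9.8,"claw": 1}], "squeeze": 30}}

```text
time_s: 7.57
eef_pos: [0.6234, 0.215, 0.2018]
orientation: [0.598, -0.377, 0.599, 0.377]
force: [-0.2, -0.2, 0.0]
width: 1.002
```

```bash
python3 -c "
from h import *
rep()
snap('scene','s4')
a=load('s4')['image'][200:330,190:330]; cv2.imwrite('pics/c_s4.png',cv2.resize(a[:,:,::-1],None,fx=4.4,fy=4.4,interpolation=cv2.INTER_CUBIC))
"
```

```text
t 7.57 tcp [0.6234 0.215  0.2018] xax [-0.001 -0.    -1.   ] jawyaw 64.49 F [-0.2 -0.2  0. ] w 1.002
```

View pics/c_s4.png

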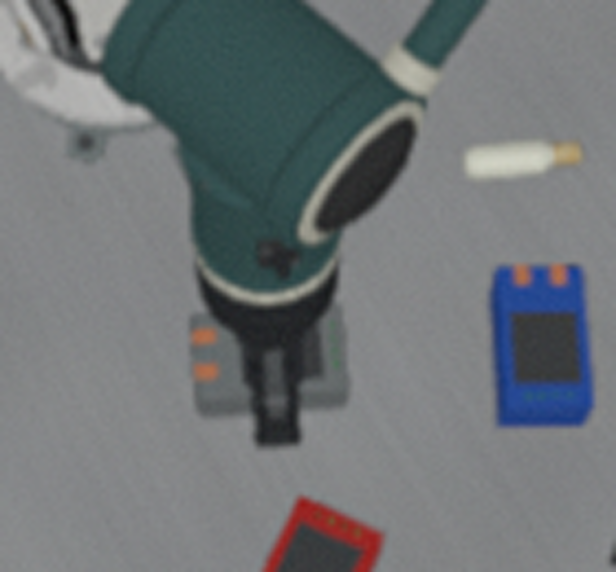

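The fingers straddle the pack at about its middle (finger at (277,400) in the crop). Closing now.

Emit:
{"fn": "move_arm", "kwargs": {"plan": [{"wx": 0,"wy": 0,"wz": 0,"x": 0,"y": 0,"z": 0,"claw": 0.75},{"wx": 0,"wy": 0,"wz": 0,"x": 0,"y": 0,"z": 0,"claw": 0.65},{"wx": 0,"wy": 0,"wz": 0,"x": 0,"y": 0,"z": 0,"claw": 0.55},{"wx": 0,"wy": 0,"wz": 0,"x": 0,"y": 0,"z": 0,"claw": 0.5},{"wx": 0,"wy": 0,"wz": 0,"x": 0,"y": 0,"z": 0,"claw": 0.5},{"wx": 0,"wy": 0,"wz": 0,"x": 0,"y": 0,"z": 0,"claw": 0.5}], "squeeze": 60}}

```text
time_s: 8.12
eef_pos: [0.6247, 0.2155, 0.2047]
orientation: [0.599, -0.378, 0.596, 0.378]
force: [-1.2, -1.0, 5.6]
width: 0.609
```

Emit:
{"fn": "move_arm", "kwargs": {"plan": [{"wx": 0,"wy": 0,"wz": 0,"x": 0,"y": 0,"z": 2,"claw": 0.5},{"wx": 0,"wy": 0,"wz": 0,"x": 0,"y": 0,"z": 5,"claw": 0.5},{"wx": 0,"wy": 0,"wz": 0,"x": 0,"y": 0,"z": 9,"claw": 0.5},{"wx": 0,"wy": 0,"wz": 0,"x": 0,"y": 0,"z": 11,"claw": 0.5},{"wx": 0,"wy": 0,"wz": 0,"x": 0,"y": 0,"z": 11,"claw": 0.5},{"wx": 0,"wy": 0,"wz": 0,"x": 0,"y": 0,"z": 11,"claw": 0.5}]}}

```text
time_s: 8.62
eef_pos: [0.6239, 0.2153, 0.3135]
orientation: [0.599, -0.378, 0.597, 0.378]
force: [-0.2, 0.3, -4.9]
width: 0.611
```

```bash
python3 -c "
from h import *
rep()
snap('scene','s5')
a=load('s5')['image'][180:310,170:330]; cv2.imwrite('pics/c_s5.png',cv2.resize(a[:,:,::-1],None,fx=4.4,fy=4.4,interpolation=cv2.INTER_CUBIC))
"
```

```text
t 8.62 tcp [0.6239 0.2153 0.3135] xax [ 0.003  0.001 -1.   ] jawyaw 64.62 F [-0.2  0.3 -4.9] w 0.611
```

View pics/c_s5.png

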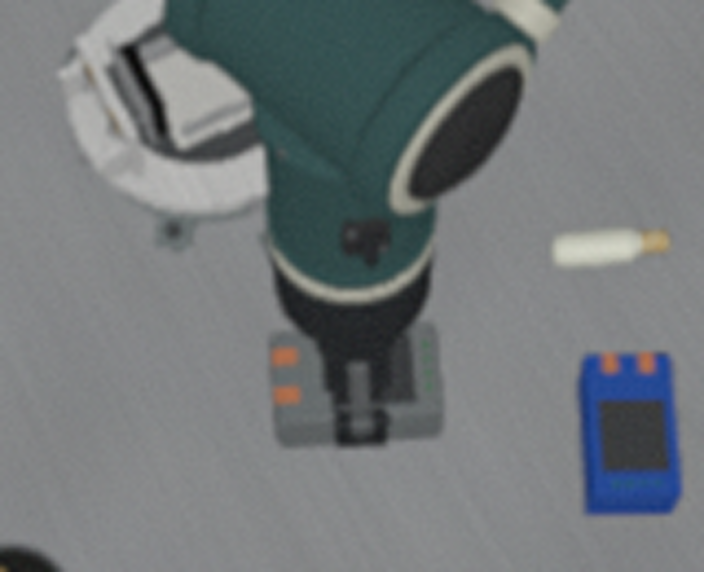

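Emit:
{"fn": "move_arm", "kwargs": {"plan": [{"wx": 0,"wy": 0,"wz": 0.06,"x": -0.6,"y": -3,"z": 0,"claw": 0.5},{"wx": 0,"wy": 0,"wz": 0.12,"x": -1.2,"y": -6.5,"z": 0,"claw": 0.5},{"wx": 0,"wy": 0,"wz": 0.19,"x": -2,"y": -10.5,"z": 0,"claw": 0.5},{"wx": 0,"wy": 0,"wz": 0.26,"x": -2.8,"y": -14.5,"z": 0,"claw": 0.5},{"wx": 0,"wy": 0,"wz": 0.33,"x": -3.6,"y": -18.5,"z": 0,"claw": 0.5},{"wx": 0,"wy": 0,"wz": 0.38,"x": -4.3,"y": -22.5,"z": 0,"claw": 0.5},{"wx": 0,"wy": 0,"wz": 0.425,"x": -5,"y": -25.5,"z": 0,"claw": 0.5},{"wx": 0,"wy": 0,"wz": 0.425,"x": -5,"y": -26.3,"z": 0,"claw": 0.5}]}}

```text
time_s: 9.33
eef_pos: [0.5706, -0.0516, 0.3082]
orientation: [0.503, -0.493, 0.507, 0.497]
force: [-0.1, -0.4, -4.6]
width: 0.607
```

Emit:
{"fn": "move_arm", "kwargs": {"plan": [{"wx": 0,"wy": 0,"wz": 0,"x": 0,"y": 0,"z": 0,"claw": 0.5},{"wx": 0,"wy": 0,"wz": 0,"x": 0,"y": 0,"z": 0,"claw": 0.5},{"wx": 0,"wy": 0,"wz": 0,"x": 0,"y": 0,"z": 0,"claw": 0.5}]}}

```text
time_s: 9.58
eef_pos: [0.5733, -0.0467, 0.3106]
orientation: [0.504, -0.495, 0.505, 0.496]
force: [-0.6, -0.2, -4.7]
width: 0.606
```

```bash
python3 -c "
from h import *
rep()
snap('scene','s6');snap('top','t6')
a=load('s6')['image'][120:260,150:300]; a=cv2.resize(a[:,:,::-1],None,fx=4,fy=4,interpolation=cv2.INTER_CUBIC);cv2.imwrite('pics/c_s6.png',a)
"
```

```text
t 9.58 tcp [ 0.5733 -0.0467  0.3106] xax [-0.003  0.001 -1.   ] jawyaw 88.98 F [-0.6 -0.2 -4.7] w 0.606
```

View pics/c_s6.png

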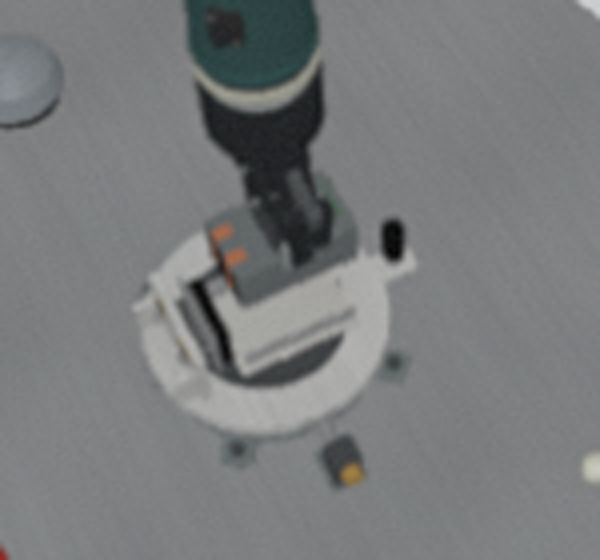

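Emit:
{"fn": "move_arm", "kwargs": {"plan": [{"wx": 0,"wy": 0,"wz": 0,"x": 0,"y": -0.07,"z": -1.5,"claw": 0.5},{"wx": 0,"wy": 0,"wz": 0,"x": 0,"y": -0.07,"z": -3.2,"claw": 0.5},{"wx": 0,"wy": 0,"wz": 0,"x": 0,"y": -0.07,"z": -4.4,"claw": 0.5},{"wx": 0,"wy": 0,"wz": 0,"x": 0,"y": -0.07,"z": -5.0,"claw": 0.5},{"wx": 0,"wy": 0,"wz": 0,"x": 0,"y": -0.07,"z": -5.4,"claw": 0.5},{"wx": 0,"wy": 0,"wz": 0,"x": 0,"y": -0.07,"z": -5.6,"claw": 0.5},{"wx": 0,"wy": 0,"wz": 0,"x": 0,"y": -0.07,"z": -5.6,"claw": 0.5}]}}

```text
time_s: 10.27
eef_pos: [0.5738, -0.0483, 0.2561]
orientation: [0.504, -0.496, 0.504, 0.496]
force: [-0.4, 0.0, -3.3]
width: 0.609
```

Emit:
{"fn": "move_arm", "kwargs": {"plan": [{"wx": 0,"wy": 0,"wz": 0,"x": 0,"y": 0,"z": -0.2,"claw": 0.5},{"wx": 0,"wy": 0,"wz": 0,"x": 0,"y": 0,"z": -0.4,"claw": 0.5},{"wx": 0,"wy": 0,"wz": 0,"x": 0,"y": 0,"z": -0.6,"claw": 0.5},{"wx": 0,"wy": 0,"wz": 0,"x": 0,"y": 0,"z": -0.7,"claw": 0.5},{"wx": 0,"wy": 0,"wz": 0,"x": 0,"y": 0,"z": -0.7,"claw": 0.5},{"wx": 0,"wy": 0,"wz": 0,"x": 0,"y": 0,"z": -0.7,"claw": 0.5}]}}

```text
time_s: 10.77
eef_pos: [0.5736, -0.0485, 0.2492]
orientation: [0.504, -0.495, 0.504, 0.496]
force: [-0.7, -0.3, -3.1]
width: 0.609
```

```bash
python3 -c "
from h import *
rep()
snap('scene','s7');snap('top','t7')
a=load('s7')['image'][120:260,150:300]; a=cv2.resize(a[:,:,::-1],None,fx=4,fy=4,interpolation=cv2.INTER_CUBIC);cv2.imwrite('pics/c_s7.png',a)
"
```

```text
t 10.77 tcp [ 0.5736 -0.0485  0.2492] xax [-0.  0. -1.] jawyaw 88.97 F [-0.7 -0.3 -3.1] w 0.609
```

View pics/c_s7.png

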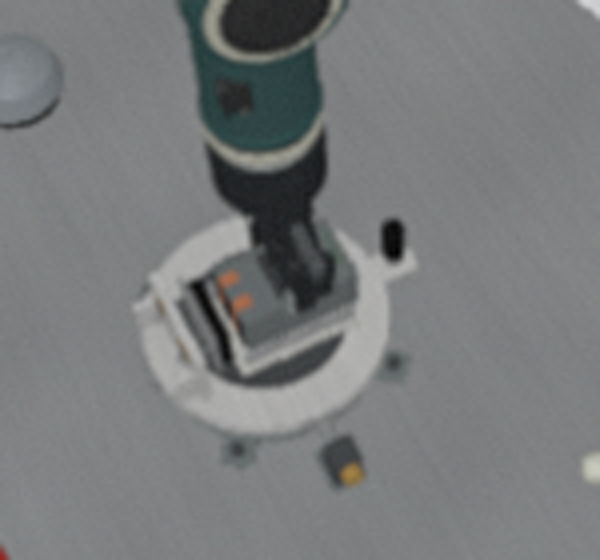

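Emit:
{"fn": "move_arm", "kwargs": {"plan": [{"wx": 0,"wy": 0,"wz": 0,"x": 0,"y": 0.1,"z": -0.1,"claw": 0.5},{"wx": 0,"wy": 0,"wz": 0,"x": 0,"y": 0.1,"z": -0.2,"claw": 0.5},{"wx": 0,"wy": 0,"wz": 0,"x": 0,"y": 0.1,"z": -0.3,"claw": 0.5},{"wx": 0,"wy": 0,"wz": 0,"x": 0,"y": 0.1,"z": -0.4,"claw": 0.5},{"wx": 0,"wy": 0,"wz": 0,"x": 0,"y": 0.1,"z": -0.4,"claw": 0.5},{"wx": 0,"wy": 0,"wz": 0,"x": 0,"y": 0.1,"z": -0.4,"claw": 0.5}]}}

```text
time_s: 11.37
eef_pos: [0.5735, -0.0475, 0.245]
orientation: [0.504, -0.495, 0.505, 0.496]
force: [-0.5, 0.7, -4.3]
width: 0.607
```

Emit:
{"fn": "move_arm", "kwargs": {"plan": [{"wx": 0,"wy": 0,"wz": 0,"x": 0,"y": 0,"z": -0.1,"claw": 0.5},{"wx": 0,"wy": 0,"wz": 0,"x": 0,"y": 0,"z": -0.1,"claw": 0.5},{"wx": 0,"wy": 0,"wz": 0,"x": 0,"y": 0,"z": -0.1,"claw": 0.5}]}}

```text
time_s: 11.62
eef_pos: [0.5737, -0.0475, 0.2443]
orientation: [0.504, -0.496, 0.504, 0.495]
force: [0.3, -0.2, -3.8]
width: 0.602
```

Emit:
{"fn": "move_arm", "kwargs": {"plan": [{"wx": 0,"wy": 0,"wz": 0,"x": 0,"y": 0,"z": -0.1,"claw": 0.5},{"wx": 0,"wy": 0,"wz": 0,"x": 0,"y": 0,"z": -0.1,"claw": 0.5},{"wx": 0,"wy": 0,"wz": 0,"x": 0,"y": 0,"z": -0.1,"claw": 0.5}]}}

```text
time_s: 11.87
eef_pos: [0.574, -0.0475, 0.2442]
orientation: [0.505, -0.496, 0.504, 0.495]
force: [-2.2, -0.2, 4.9]
width: 0.612
```

Emit:
{"fn": "move_arm", "kwargs": {"plan": [{"wx": 0,"wy": 0,"wz": 0,"x": 0.1,"y": 0,"z": 0.04,"claw": 0.5},{"wx": 0,"wy": 0,"wz": 0,"x": 0.2,"y": 0,"z": 0.04,"claw": 0.5},{"wx": 0,"wy": 0,"wz": 0,"x": 0.3,"y": 0,"z": 0.04,"claw": 0.5},{"wx": 0,"wy": 0,"wz": 0,"x": 0.4,"y": -0.01,"z": 0.04,"claw": 0.5},{"wx": 0,"wy": 0,"wz": 0,"x": 0.5,"y": -0.01,"z": 0.04,"claw": 0.5},{"wx": 0,"wy": 0,"wz": 0,"x": 0.5,"y": -0.01,"z": 0.04,"claw": 0.5},{"wx": 0,"wy": 0,"wz": 0,"x": 0.5,"y": -0.01,"z": 0.04,"claw": 0.5}]}}

```text
time_s: 12.45
eef_pos: [0.5791, -0.0476, 0.2442]
orientation: [0.505, -0.496, 0.504, 0.495]
force: [-3.0, 0.1, 4.2]
width: 0.609
```

Emit:
{"fn": "move_arm", "kwargs": {"plan": [{"wx": 0,"wy": 0,"wz": 0,"x": 0.1,"y": 0,"z": 0,"claw": 0.5},{"wx": 0,"wy": 0,"wz": 0,"x": 0.2,"y": 0,"z": 0,"claw": 0.5},{"wx": 0,"wy": 0,"wz": 0,"x": 0.2,"y": 0,"z": 0,"claw": 0.5},{"wx": 0,"wy": 0,"wz": 0,"x": 0.2,"y": 0,"z": 0,"claw": 0.5}]}}

```text
time_s: 12.78
eef_pos: [0.5811, -0.0476, 0.2442]
orientation: [0.505, -0.496, 0.504, 0.495]
force: [-2.2, 0.4, 5.3]
width: 0.609
```

Emit:
{"fn": "move_arm", "kwargs": {"plan": [{"wx": 0,"wy": 0,"wz": 0,"x": 0.1,"y": 0,"z": 0,"claw": 0.5},{"wx": 0,"wy": 0,"wz": 0,"x": 0.15,"y": 0,"z": 0,"claw": 0.5},{"wx": 0,"wy": 0,"wz": 0,"x": 0.15,"y": 0,"z": 0,"claw": 0.5},{"wx": 0,"wy": 0,"wz": 0,"x": 0.15,"y": 0,"z": 0,"claw": 0.5}]}}

```text
time_s: 13.12
eef_pos: [0.5825, -0.0476, 0.2442]
orientation: [0.505, -0.496, 0.504, 0.495]
force: [-2.1, -0.8, 5.4]
width: 0.607
```

Emit:
{"fn": "move_arm", "kwargs": {"plan": [{"wx": 0,"wy": 0,"wz": 0,"x": 0.1,"y": 0,"z": 0,"claw": 0.5},{"wx": 0,"wy": 0,"wz": 0,"x": 0.15,"y": 0,"z": 0,"claw": 0.5},{"wx": 0,"wy": 0,"wz": 0,"x": 0.15,"y": 0,"z": 0,"claw": 0.5},{"wx": 0,"wy": 0,"wz": 0,"x": 0.15,"y": 0,"z": 0,"claw": 0.5}]}}

```text
time_s: 13.45
eef_pos: [0.5831, -0.0476, 0.2442]
orientation: [0.504, -0.495, 0.505, 0.496]
force: [-6.1, -0.0, 8.9]
width: 0.611
```

Emit:
{"fn": "move_arm", "kwargs": {"plan": [{"wx": 0,"wy": 0,"wz": 0,"x": 0.1,"y": 0,"z": 0,"claw": 0.5},{"wx": 0,"wy": 0,"wz": 0,"x": 0.15,"y": 0,"z": 0,"claw": 0.5},{"wx": 0,"wy": 0,"wz": 0,"x": 0.15,"y": 0,"z": 0,"claw": 0.5},{"wx": 0,"wy": 0,"wz": 0,"x": 0.15,"y": 0,"z": 0,"claw": 0.5}]}}

```text
time_s: 13.78
eef_pos: [0.5842, -0.0476, 0.2441]
orientation: [0.504, -0.495, 0.505, 0.496]
force: [-8.4, 0.6, 11.0]
width: 0.607
```

Emit:
{"fn": "move_arm", "kwargs": {"plan": [{"wx": 0,"wy": 0,"wz": 0,"x": 0.05,"y": 0,"z": 0.03,"claw": 0.5},{"wx": 0,"wy": 0,"wz": 0,"x": 0.1,"y": 0,"z": 0.05,"claw": 0.5},{"wx": 0,"wy": 0,"wz": 0,"x": 0.15,"y": 0,"z": 0.05,"claw": 0.5},{"wx": 0,"wy": 0,"wz": 0,"x": 0.15,"y": 0,"z": 0.05,"claw": 0.5},{"wx": 0,"wy": 0,"wz": 0,"x": 0.15,"y": 0,"z": 0.05,"claw": 0.5}]}}

```text
time_s: 14.2
eef_pos: [0.5852, -0.0476, 0.2441]
orientation: [0.503, -0.494, 0.506, 0.497]
force: [-9.4, 0.1, 9.2]
width: 0.608
```

```bash
python3 -c "
from h import *
rep();print(pose()[0]['torque'])
snap('scene','s8');snap('top','t8')
a=load('s8')['image'][120:260,150:300]; a=cv2.resize(a[:,:,::-1],None,fx=4,fy=4,interpolation=cv2.INTER_CUBIC);cv2.imwrite('pics/c_s8.png',a)
a=load('t8')['image'][110:210,155:335]; cv2.imwrite('pics/c_t8.png',cv2.resize(a[:,:,::-1],None,fx=4.4,fy=4.4,interpolation=cv2.INTER_CUBIC))
rep()
"
```

```text
t 14.2 tcp [ 0.5852 -0.0476  0.2441] xax [-0.005  0.    -1.   ] jawyaw 88.96 F [-9.4  0.1  9.2] w 0.608
[ 0.11684825  1.34295762 -0.15537587]
t 14.3 tcp [ 0.5852 -0.0476  0.2441] xax [-0.005  0.    -1.   ] jawyaw 88.96 F [-8.5 -0.1 10.4] w 0.611
```

View pics/c_s8.png

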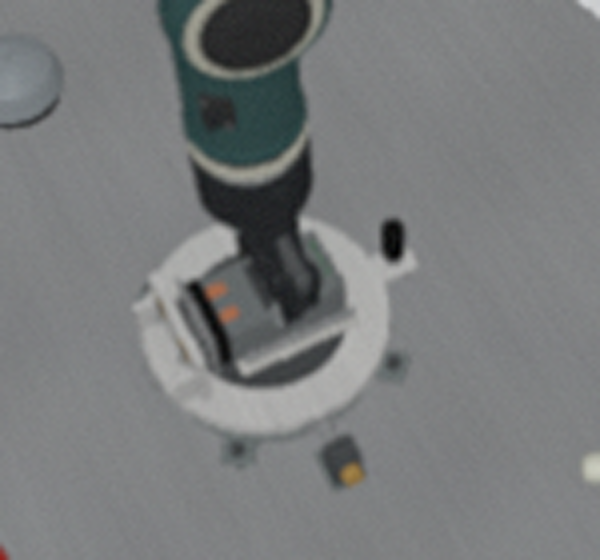

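View pics/c_t8.png

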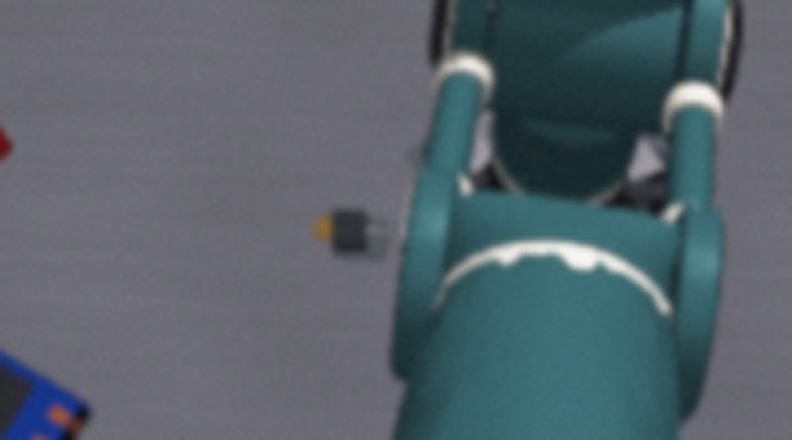

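Emit:
{"fn": "move_arm", "kwargs": {"plan": [{"wx": 0,"wy": 0,"wz": 0,"x": 0.05,"y": 0,"z": 0.03,"claw": 0.5},{"wx": 0,"wy": 0,"wz": 0,"x": 0.1,"y": 0,"z": 0.06,"claw": 0.5},{"wx": 0,"wy": 0,"wz": 0,"x": 0.15,"y": 0,"z": 0.08,"claw": 0.5},{"wx": 0,"wy": 0,"wz": 0,"x": 0.2,"y": 0,"z": 0.08,"claw": 0.5},{"wx": 0,"wy": 0,"wz": 0,"x": 0.2,"y": 0,"z": 0.08,"claw": 0.5},{"wx": 0,"wy": 0,"wz": 0,"x": 0.2,"y": 0,"z": 0.08,"claw": 0.5}]}}

```text
time_s: 14.8
eef_pos: [0.5865, -0.0476, 0.2442]
orientation: [0.503, -0.494, 0.506, 0.497]
force: [-9.7, -0.7, 8.4]
width: 0.607
```

```bash
python3 -c "
from h import *
rep();print(pose()[0]['torque'])
"
```

```text
t 14.8 tcp [ 0.5865 -0.0476  0.2442] xax [-0.007  0.    -1.   ] jawyaw 88.96 F [-9.7 -0.7  8.4] w 0.607
[ 0.06275238  1.48604234 -0.17553659]
```

Emit:
{"fn": "move_arm", "kwargs": {"plan": [{"wx": 0,"wy": 0,"wz": 0,"x": 0.05,"y": 0,"z": 0.02,"claw": 0.5},{"wx": 0,"wy": 0,"wz": 0,"x": 0.1,"y": 0,"z": 0.04,"claw": 0.5},{"wx": 0,"wy": 0,"wz": 0,"x": 0.15,"y": 0,"z": 0.04,"claw": 0.5},{"wx": 0,"wy": 0,"wz": 0,"x": 0.15,"y": 0,"z": 0.04,"claw": 0.5},{"wx": 0,"wy": 0,"wz": 0,"x": 0.15,"y": 0,"z": 0.04,"claw": 0.5},{"wx": 0,"wy": 0,"wz": 0,"x": 0.15,"y": 0,"z": 0.04,"claw": 0.5}]}}

```text
time_s: 15.3
eef_pos: [0.5876, -0.0476, 0.2442]
orientation: [0.502, -0.493, 0.507, 0.498]
force: [-10.9, -0.8, 7.4]
width: 0.615
```

Emit:
{"fn": "move_arm", "kwargs": {"plan": [{"wx": 0,"wy": 0,"wz": 0,"x": 0,"y": 0,"z": 0,"claw": 0.5},{"wx": 0,"wy": 0,"wz": 0,"x": 0,"y": 0,"z": 0,"claw": 0.5},{"wx": 0,"wy": 0,"wz": 0,"x": 0,"y": 0,"z": 0,"claw": 0.5},{"wx": 0,"wy": 0,"wz": 0,"x": 0,"y": 0,"z": 0,"claw": 0.5},{"wx": 0,"wy": 0,"wz": 0,"x": 0,"y": 0,"z": 0,"claw": 0.5},{"wx": 0,"wy": 0,"wz": 0,"x": 0,"y": 0,"z": 0,"claw": 0.5}]}}

```text
time_s: 15.8
eef_pos: [0.5876, -0.0476, 0.2442]
orientation: [0.502, -0.493, 0.507, 0.498]
force: [-10.8, -0.8, 8.6]
width: 0.608
```

```bash
python3 -c "
from h import *
rep();print(pose()[0]['torque'])
snap('scene','s9')
a=load('s9')['image'][150:240,175:285]; a=cv2.resize(a[:,:,::-1],None,fx=6.5,fy=6.5,interpolation=cv2.INTER_CUBIC);cv2.imwrite('pics/c_s9.png',a)
for i in range(6):
    vision.snapshot('scene'); rep()
"
```

```text
t 15.8 tcp [ 0.5876 -0.0476  0.2442] xax [-0.009  0.    -1.   ] jawyaw 88.95 F [-10.8  -0.8   8.6] w 0.608
[-0.01506459  1.68460474 -0.19755202]
t 15.9 tcp [ 0.5876 -0.0476  0.2442] xax [-0.009  0.    -1.   ] jawyaw 88.95 F [-10.   -1.    8.5] w 0.607
t 15.95 tcp [ 0.5876 -0.0476  0.2442] xax [-0.009  0.    -1.   ] jawyaw 88.95 F [-11.   -0.9   7.3] w 0.608
t 16.0 tcp [ 0.5876 -0.0476  0.2442] xax [-0.009  0.    -1.   ] jawyaw 88.95 F [-11.1  -0.6   7.7] w 0.608
t 16.05 tcp [ 0.5876 -0.0476  0.2442] xax [-0.009  0.    -1.   ] jawyaw 88.95 F [-10.1  -1.    7.2] w 0.605
t 16.1 tcp [ 0.5876 -0.0476  0.2442] xax [-0.009  0.    -1.   ] jawyaw 88.95 F [-11.5   0.3   7.2] w 0.605
t 16.15 tcp [ 0.5876 -0.0476  0.2442] xax [-0.009  0.    -1.   ] jawyaw 88.95 F [-10.7  -0.4   7.2] w 0.605
```

View pics/c_s9.png

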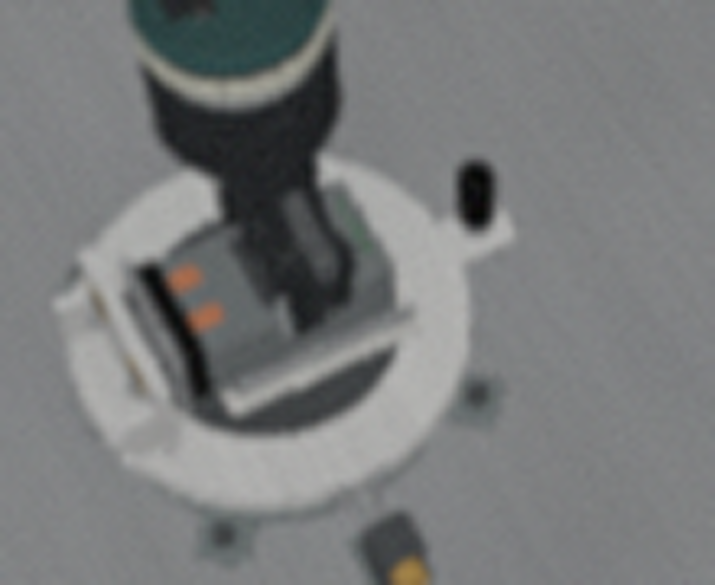

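```bash
python3 - <<'E'
from h import *
S=lambda x,y:[170+(x+.5)/3.8-.5,150+(y+.5)/3.8-.5]
bs=[int(x) for x in S(280,88)]+[int(x) for x in S(315,138)]
for n in('s3','s9'):
    im=load(n);u0,v0,u1,v1=bs; g=im['image'][v0:v1,u0:u1].astype(int).sum(2); w=np.clip(330-g,0,None)*(g<240)
    v,u=np.mgrid[v0:v1,u0:u1]; print(n,(u*w).sum()/w.sum(),(v*w).sum()/w.sum())
im=load('s9'); I=im['image'].astype(int); m=np.zeros(I.shape[:2],bool); m[188:205,198:214]=1
o=m&(I[:,:,0]-I[:,:,2]>35); nlab,_,st,c=cv2.connectedComponentsWithStats(o.astype(np.uint8)); print(st[1:,4])
p=onz(im,c[1:],.0815); print('tabs',p,'mid',p.mean(0))
# reference offset of tabs from pack centre (scene view, on ledge): 
s=load('scene0');I=s['image'].astype(int); m=np.zeros(I.shape[:2],bool); m[265:296,230:272]=1
o=m&(I[:,:,0]-I[:,:,2]>35); nlab,_,st,c=cv2.connectedComponentsWithStats(o.astype(np.uint8)); print(st[1:,4]); q=onz(s,c[1:],.042);print(q)
E
```

```text
s3 247.7541108019226 179.44809849059786
s9 247.74590233545646 179.41061571125266
[17 16]
tabs [[ 0.622986   -0.0591426   0.0815    ]
 [ 0.62421495 -0.03708025  0.0815    ]] mid [ 0.62360048 -0.04811142  0.0815    ]
[15 15]
[[0.65317581 0.18925521 0.042     ]
 [0.6627114  0.20871033 0.042     ]]
```

```bash
python3 -c "
from h import *
rep(); print(order.hand_in()); rep()"
```

```text
t 16.15 tcp [ 0.5876 -0.0476  0.2442] xax [-0.009  0.    -1.   ] jawyaw 88.95 F [-10.7  -0.4   7.2] w 0.605
the job is handed in; nothing more can be done
None
the job is handed in; nothing more can be done
```

I turned the table by its knob into the far-side notch and set the grey pack flat in the nest with its tabbed end towards the cap. It was handed in at 16.15 s, still gripped and pressed. No verdict was reported.

Last checks:
- **Push:** the wrist read a steady 10 to 11.5 N against the push. I took off about 1 to 2 N for floor friction, which leaves roughly 9 to 10 N on the cap. Travel since first contact was about 5 mm, which would mean nearer 11 N. Both are inside 5 to 15 N, and the wrist never read more than about 11.5 N along the push.
- **Turntable:** the knob did not move in the picture under the push. The camera put the nest about 1° off straight ahead, which agrees with my estimate of the base (about 1.2°).
- **Pack position:** the middle of the copper tabs lies within about 0.5 mm of the nest's centreline. The pack met the floor at the height I expected.
- **Squareness (checks disagree):** the gripper was square to the nest within about 0.1°. The line through the two tabs suggested about 2° off, where the limit is 3.4°. That line is only about 22 mm long and was about 1° off when measured on the ledge, so I trusted the gripper.
- **Tilt:** the tool leaned about 0.009 rad under load, where the limit is 0.05.
- **Bystanders:** the gripper never went down near the bell, clock movement or oven bulb. I did not re-measure their positions at the end.

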